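# Square a slate tile into the drilling jig and clamp it

### The arm

A 6-joint arm with a two-finger parallel gripper is mounted at the origin on the work surface. World frame = base frame: x ahead of the robot, y to its left, z up, the work surface at z = 0. Lengths are in mm, angles in rad, forces in N, time in s.
With the tool pointing down it reaches from about 350 to 925 mm from the base axis. Payload 6.4 kg.
Tool frame: the origin (TCP) lies between the finger pads; the fingertips stand 17 mm ahead of it and the grasp point (between the pads) lies 2 mm behind it; z points along the fingers, y is the line along which they close (so a half turn about z gives the same grasp; the last joint's range is limited). The gripper opens to 94 mm and grips with 3 to 60 N. Pads are 16 mm wide; open, the fingers measure 119 mm over their backs; the gripper's body (75 mm by 177 mm) begins 78 mm behind the grasp point.
Start: joints at [1.098, 0.245, 1.558, -0, 1.339, -0.174], TCP at [191.34, 621.211, 222.455] pointing down, gripper open.
Joint ranges: [-3.13, 3.13], [-1.02, 2.26], [0.13, 2.54], [-0.95, 4.09], [0.21, 2.88], [-2.74, 2.74]. Speed limits (rad/s): [2.57, 2.57, 3.14, 3.14, 3.14, 3.14].

### API

Orientations are given as a rotation vector (axis times angle).
In Python, from workcell import readout, eyes, ctrl gives the robot as it stands.
- The arm moves only by the shell command python3 -m inch 'ROWS' [OPENING] [FORCE]. ROWS is JSON, a list of rows, each a list of 4 numbers: the shift along the world's x, y, z in m, then the turn about the world's z in degrees. In form: [[x, y, z, turn], ...]. A call has exactly 5 rows; each row shifts and turns the commanded pose from where the row before left it; what a row does not reach is not made up. A row lasts 1/12 s, in which the tool goes at most 41.7 mm and 7.16 degrees, less where a joint would pass 70% of its speed; a pose out of reach is approached as far as the arm can. A call is refused whole if a number of a shift passes 0.0417 or a number of a turn 7.16, either way. A call with a gripper value outside its range is refused whole. OPENING is the opening, from 0 (shut) to 1 (fully open), set as the call begins (- or left out, the last holds). The fingers move at their own pace and stop on an object; FORCE is the grip in N (left out, the last holds). Time passes only in rows, so rows that do not move let the fingers close, or fill a call up. It gives the time, the measured TCP pose, the force, the opening and the grip force at its end, in the units of the state.
- readout.get_obs(): the state, without advancing time (a new reading comes with each control period).
- eyes.get_image(name): name is "side" or "top"; returns a dict with "img" (400x640x3 uint8, blue, green, red), "mtx" (3x3 intrinsics, pixels), "xyz" and "attitude" of the camera in the world. Camera axes: x right, y up, looking along -z (the intrinsics and any distortion apply to the point x, -y, -z); pixel columns grow to the right and rows downward; lengths in mm; the calibration is good to about 2 mm. A picture is of the moment at which its call begins. There is no depth.
- ctrl.sign_off(): hands the job in; it is judged then, once.
The state is a dict: "t": time; "joint_pos": joint angles; "qd": joint speeds; "joint_torque": joint torques, N m; "ee_pos": TCP position; "orientation": TCP orientation; "force": force on the tool from outside, world axes, zero at the start; "torque": the same for the moment, N m; "grip_width": finger opening in mm; "gripper_force": force on a finger pad.
Only numpy, scipy, OpenCV 4.12 (cv2) and the standard library are available. Lean on these libraries where they do the work, as an engineer would, in place of code of your own. Each camera call takes 0.05 s, during which the arm holds its last target. There are 200 camera calls.

### The job

Pick up the wooden push block and, touching the slate tile only with the block, nudge the tile across the white jig board until it lies flush against both metal fences of the square corner. Then swing the red hinged hold-down over and press it down until its rubber pad rests on the tile. Leave the push block standing near the middle of its cork mat, and leave the other things on the table where they are.

Things in the scene. Friction and masses are not known exactly. Their poses are not given: they have to be found in the camera images.
- tile: dark grey slate tile, 100 x 80 x 10 mm (x, y, z), about 0.2 kg, lying loose on the jig board, turned at the start by up to 0.3 rad from the jig's axes; origin at the centre of its underside, its 100 mm side along its x. Home, its far edge (+x side) lies along the far fence and its left edge (+y side) along the left fence
- jig: fixed drilling jig: white board 200 x 180 x 12 mm (x, y, z) with two aluminium fences, 18 mm wide, standing 14 mm above its top: the far fence along its +x edge, the left one along its +y edge; the other edges are open. Origin at the centre of its underside, on the table. Its place varies, and it is turned up to 0.35 rad either way from the world's axes
- corner (a point): where the inner faces of the two fences meet, at the level of the board's top; axes as the jig's: the far fence's face is its plane x = 0, the left fence's its plane y = 0, and the tile's side of them is negative x and y. A tile fully home has its centre at x = -50, y = -40 mm here
- holddown (a joint): angle in rad of the red hold-down bar: 0 when it lies level across the left fence with its pad just on the tile, about 1.57 upright, up to 2.05 leaning outward, away from the tile. It starts open (1.75 to 2.0). The hinge rubs and stays where it is left; about 1 N at the tip moves it
- holddown_hinge (a point): centre of the hold-down's hinge pin, 39 mm above the table, 34 mm outside the left fence's inner face and 50 mm from the far fence's inner face. The pin runs along the jig's x, in a grey clevis 42 mm long (x) and 20 mm wide (y) whose ears rise to 49 mm above the table
- holddown_tip (a point): middle of the red bar's free end, 96 mm from the pin; moves with the bar. Bar 20 mm wide (along the jig's x), 10 mm thick, its centre line through the pin; closed, it points along the jig's -y, its top 44 mm above the table. A rubber pad, 16 mm across, on its underside 64 mm from the pin reaches 17 mm below the centre line
- pusher: wooden push block, 0.12 kg, standing on its cork mat: square foot 50 x 50 mm, 22 mm high, with an upright dark handle 20 x 20 mm on its middle, from 22 to 92 mm above its underside, sides parallel to the foot's; origin at the centre of its underside
- mat: fixed cork mat, 140 x 140 mm, 4 mm thick, to the left or the right of the jig; origin at the centre of its underside, on the table
- bowl: orange plastic bowl, 120 mm across the rim, 50 mm high; loose, to be left alone; origin at the middle of its underside, on the table
- tape: roll of grey tape lying flat, 110 mm across, 45 mm high; loose, to be left alone; origin at the middle of its underside, on the table
- spool_green: green spool with wooden ends, standing, 52 mm across, 60 mm high; loose, to be left alone; origin at the middle of its underside, on the table
- spool_yellow: yellow spool with wooden ends, standing, 68 mm across, 70 mm high; loose, to be left alone; origin at the middle of its underside, on the table
- disc: flat wooden disc, 100 mm across, 16 mm thick; loose, to be left alone; origin at the middle of its underside, on the table
- jar: closed jar with white lid, 84 mm across, 90 mm high; loose, to be left alone; origin at the middle of its underside, on the table
- hammer: hammer lying on the table, handle along its own x; loose, to be left alone; origin at the middle of its underside
There are look-alikes about, which are no part of the job. Leave any blue or turquoise look-alike of the pusher alone.

How it is judged (in metres and radians):
On the way, in this order (a step that is already met when the one before it is completed fails the run):
1. the tile lies flush against both fences of the corner (x of tile in the frame of corner between -0.052 and -0.047 m and y of tile in the frame of corner between -0.042 and -0.037 m and z of tile in the frame of corner below 0.003 m and angle between the x axis of tile and the x axis of jig, either way round below 0.03 rad and angle between tile's own z axis and vertical below 0.04 rad), for 0.2 s.
2. the hold-down is closed on the tile, which is still flush in the corner (all of step 1 and value of joint holddown below 0.04 rad), for 0.2 s.
At the end, for the whole second after the job is handed in: The tile lies flat on the board, within 2 mm of both fences and square to them within 0.03 rad; the hold-down is closed on it (joint under 0.04 rad); the push block stands upright on its cork mat, within 45 mm of the mat's centre; tile and block are at rest (all of step 2 and horizontal distance between pusher and mat below 0.045 m and angle between pusher's own z axis and vertical below 0.08 rad and z of pusher in the frame of mat between 0.001 and 0.008 m and linear speed of each of tile, pusher below 0.01 m/s); the robot touches nothing.
It fails at once if the gripper or arm touches the tile (contact force between any of the fingers, the arm and tile above 0.3 N).
It fails at once if another thing on the table is moved by more than 30 mm (distance of any of bowl, tape, spool_green, spool_yellow, disc, jar, hammer from where it was at the start of the episode above 0.03 m).
It also fails if it takes over 72 s, if anything falls off the work surface, if the arm or the gripper's body presses on something with over 40 N, if the wrist force passes 120 N, or if a joint passes its speed limit or range.

## Working session

There is one attempt and no reset: what is moved stays moved. The work goes in short steps, Python scripts to look and compute and a shell command to move; the robot and the scene stay as the last step left them, time stands still between calls to the robot, and variables do not carry over. Pictures are saved under pics/ and viewed, at most 10 in all, crops included, and the job is handed in when it is done.

```bash
mkdir -p pics; ls
cat > h.py <<'E'
import numpy as np,cv2
from scipy.spatial.transform import Rotation as R
from workcell import readout,eyes,ctrl
def cam(n):
    d=eyes.get_image(n); return d
def ray(d,u,v):
    K=np.array(d["mtx"]);p=np.linalg.inv(K)@[u,v,1]
    return R.from_rotvec(d["attitude"]).as_matrix()@np.array([p[0],-p[1],-p[2]])
def onz(d,u,v,z):
    r=ray(d,u,v);o=np.array(d["xyz"],float);return o+r*(z-o[2])/r[2]
def proj(d,P):
    q=R.from_rotvec(d["attitude"]).as_matrix().T@(np.array(P)-d["xyz"])
    p=np.array(d["mtx"])@[q[0],-q[1],-q[2]];return p[:2]/p[2]
E
python3 - <<'E'
from h import *
for n in("top","side"):
    d=cam(n);cv2.imwrite(f"pics/{n}0.png",d["img"]);print(n,{k:np.round(v,3).tolist() for k,v in d.items() if k!="img"})
E
```

```text
pics
top {'mtx': [[397.086, 0.0, 321.619], [0.0, 397.086, 195.591], [0.0, 0.0, 1.0]], 'xyz': [372.995, -12.106, 1337.613], 'attitude': [0.121, -0.089, -1.586]}
side {'mtx': [[399.251, 0.0, 321.915], [0.0, 399.251, 197.823], [0.0, 0.0, 1.0]], 'xyz': [467.028, -874.578, 931.044], 'attitude': [0.793, -0.044, -0.141]}
```

View pics/top0.png

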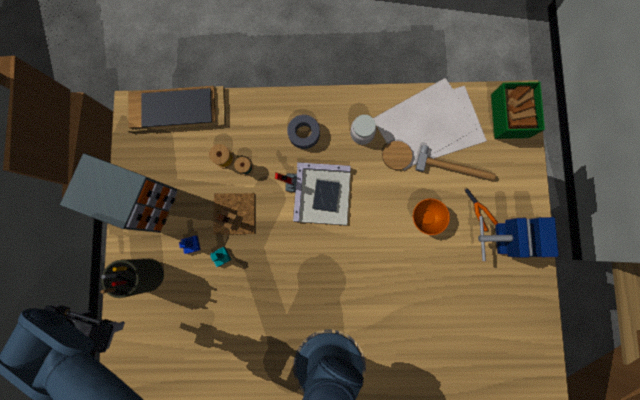

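View pics/side0.png

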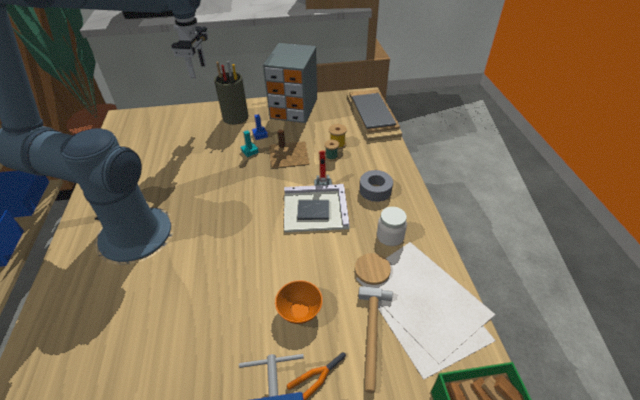

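Top view: jig at (322,195), tile at (327,195), red hold-down at (287,182), cork mat at (235,213). The push-block candidates are the brown block on the mat (235,213), a blue one (189,243) and a turquoise one (221,257). The brown one fits because it is wooden and stands on the mat. I'll confirm that in a crop.

Run:
```python
from h import *
a=cv2.imread("pics/top0.png")[140:270,200:360];b=cv2.imread("pics/side0.png")[120:240,240:360]
A=cv2.resize(a,None,fx=5,fy=5,interpolation=cv2.INTER_CUBIC)[:600];A=cv2.resize(a[:120],None,fx=5,fy=5,interpolation=cv2.INTER_CUBIC)
cv2.imwrite("pics/tc.png",A);cv2.imwrite("pics/sc.png",cv2.resize(b,None,fx=5,fy=5,interpolation=cv2.INTER_CUBIC))
```

```text
(no output)
```

View pics/tc.png

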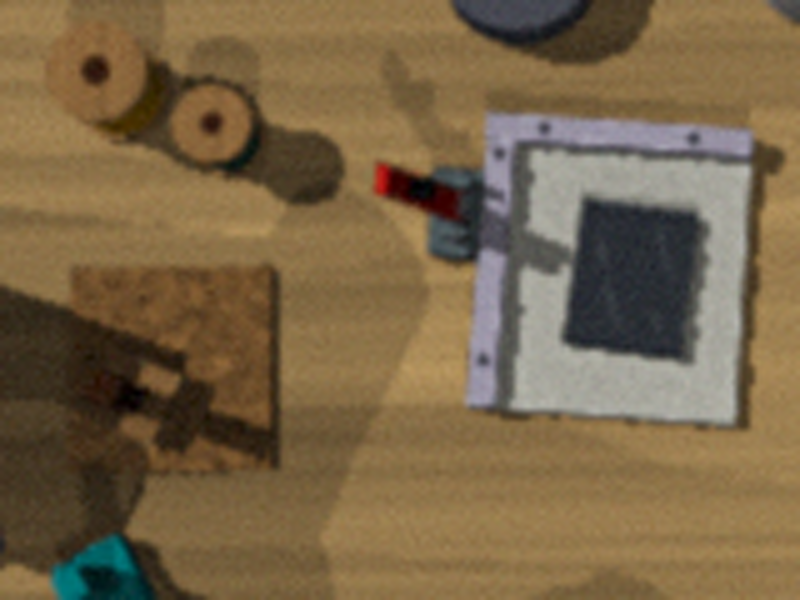

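View pics/sc.png

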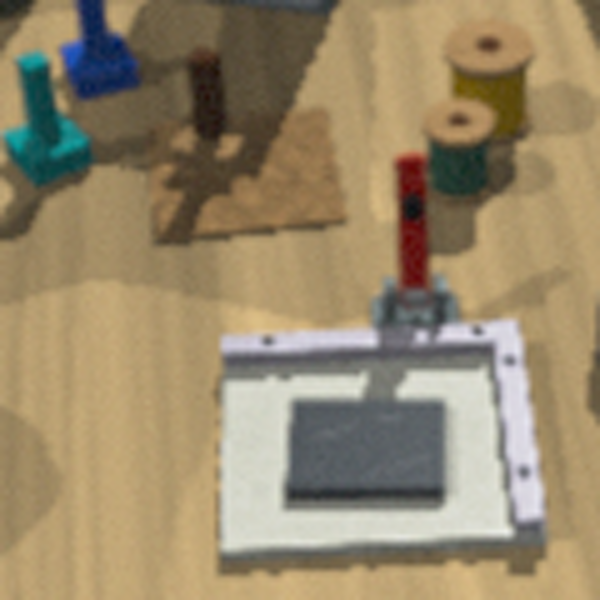

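The push block is the brown one on the mat: its dark handle runs from about (219,217) to (226,219) in the top image, and from (281,131) to (282,148) in the side image. Next I measure the jig and tile, and brighten the block to get its yaw.

Run:
```python
from h import *
d=cam("top");s=cam("side")
img=d["img"];hsv=cv2.cvtColor(img,cv2.COLOR_BGR2HSV)
def sub(m,x0,x1,y0,y1):
    o=np.zeros_like(m);o[y0:y1,x0:x1]=m[y0:y1,x0:x1];return o
for n,c,m,z in (("top",d,None,22),("side",s,None,22)):
    h=cv2.cvtColor(c["img"],cv2.COLOR_BGR2HSV)
    box=(310,345,175,215) if n=="top" else (294,332,196,222)
    m=sub(((h[...,2]<95)*255).astype(np.uint8),*box)
    k=max(cv2.findContours(m,cv2.RETR_EXTERNAL,cv2.CHAIN_APPROX_NONE)[0],key=cv2.contourArea)
    W=np.array([onz(c,*p[0],z)[:2] for p in k],np.float32)
    r=cv2.minAreaRect(W);print(n,"tile",r,cv2.contourArea(k))
# crop points -> world (top, offset 200,140 /5)
P=lambda x,y,z:np.round(onz(d,200+(x+.5)/5-.5,140+(y+.5)/5-.5,z)[:2],1)
for nm,x,y,z in (("fence outer FL",486,113,26),("FR",752,128,26),("NL",470,407,26),("board NR",740,425,12),("mat TL",72,266,4),("mat TR",273,266,4),("mat BR",277,466,4),("handle top",95,386,96),("handle base",130,395,26),("holdtip",383,182,120),("clevis",455,212,49)):print(nm,P(x,y,z))
Q=lambda x,y,z:np.round(onz(s,240+(x+.5)/5-.5,120+(y+.5)/5-.5,z)[:2],1)
for nm,x,y,z in (("fence outer FL",520,322,26),("NL",222,338,26),("FR",546,520,26),("board NR",220,553,12),("handle top",204,54,96),("handle base",210,138,26),("mat NR",157,243,4),("mat FR",346,218,4),("mat FL",318,108,4)):print("side",nm,Q(x,y,z))
g=lambda i:(255*(cv2.resize(i,None,fx=10,fy=10,interpolation=cv2.INTER_CUBIC)/255.)**.5).astype(np.uint8)
cv2.imwrite("pics/push.png",np.hstack([g(img[195:240,205:243]),g(s["img"][125:170,268:310])]))
print(np.round(readout.get_obs()["orientation"],3))
```

```text
top tile ((551.8677368164062, 4.008613586425781), (100.94844055175781, 101.57355499267578), 81.2138671875) 703.0
side tile ((545.6105346679688, -41.051090240478516), (12.570222854614258, 95.759765625), 78.37891387939453) 60.5
fence outer FL [665.2  95. ]
FR [651.1 -84. ]
NL [466.7 107.2]
board NR [452.6 -71.7]
mat TL [569.4 380.6]
mat TR [566.8 242.9]
mat BR [431.  239.3]
handle top [479.2 337.4]
handle base [478.7 333.6]
holdtip [601.6 152.1]
clevis [593.9 114.1]
side fence outer FL [667.7  92.3]
side NL [469.1 108.1]
side FR [651.1 -84.7]
side board NR [453.3 -68.2]
side handle top [478.9 335. ]
side handle base [476.8 327.8]
side mat NR [430.5 239.4]
side mat FR [568.1 245.7]
side mat FL [562.6 381.7]
[-4.680e-01 -3.106e+00  2.000e-03]
```

View pics/push.png

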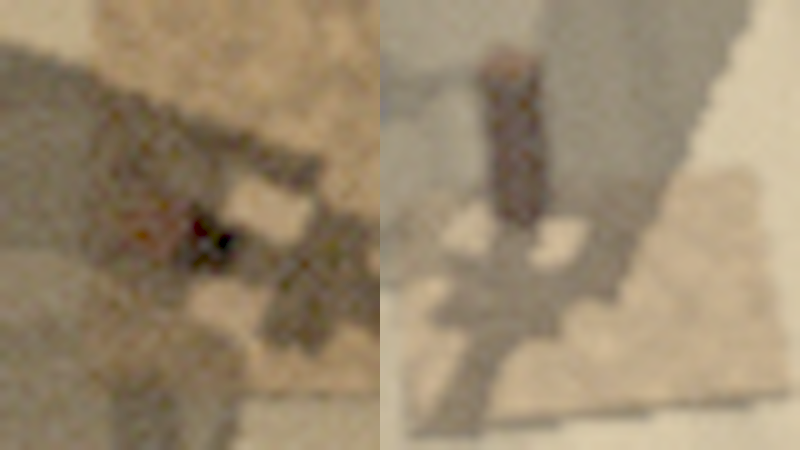

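Run:
```python
from h import *
d=cam("top");s=cam("side")
T=lambda x,y,z:onz(d,205+x/10-.5,195+y/10-.5,z)[:2]
S=lambda x,y,z:onz(s,268+(x-380)/10-.5,125+y/10-.5,z)[:2]
ang=lambda a,b:round(float(np.arctan2(*(b-a)[::-1])),3)
print("foot R edge top",T(320,170,26),T(265,345,26),ang(T(265,345,26),T(320,170,26)))
print("foot side front",S(440,250,26),S(560,265,26),ang(S(440,250,26),S(560,265,26)),S(590,235,26))
P=lambda x,y,z:onz(d,200+(x+.5)/5-.5,140+(y+.5)/5-.5,z)[:2]
tc=np.array([P(583,197,22),P(702,210,22),P(692,360,22),P(565,343,22)]);print("tile click",np.round(tc,1),tc.mean(0),ang(tc[3],tc[0]),ang(tc[2],tc[1]))
h=cv2.cvtColor(d["img"],cv2.COLOR_BGR2HSV)
print(h[185:205:6,304:348:2,2])
Q=lambda x,y,z:onz(s,240+(x+.5)/5-.5,120+(y+.5)/5-.5,z)[:2]
sc=np.array([Q(293,400,22),Q(445,402,22),Q(444,488,22),Q(287,488,22)]);print("tile side",np.round(sc,1),sc.mean(0))
o=readout.get_obs();M=R.from_rotvec(o["orientation"]).as_matrix();print(M.round(3),o["ee_pos"],"tool y ang",np.degrees(np.arctan2(M[1,1],M[0,1])))
```

```text
foot R edge top [501.76215486 297.47925732] [443.89564444 315.05024031] -0.295
foot side front [446.17845337 318.65976136] [489.36833682 302.55110152] -0.357 [501.79955125 318.79656087]
tile click [[607.   30.5]
 [596.6 -49.3]
 [495.7 -40.4]
 [508.6  43.9]] [551.96829594  -3.84877392] -0.135 -0.088
[[ 94 157 171 164 163 164  61  48  50  51  50  53  50  59  56  52  45  53
   80 153 166 166]
 [ 87  90  86  95  85  94  50  47  69  49  53  53  54  52  56  53  45  57
   90 156 169 165]
 [159 173 169 173 165  78  52  56  50  62  48  49  54  50  48  51  55  76
  117 170 168 174]
 [148 169 169 167 157  43  58  54  53  61  59  53  53  53  52  47  54  93
  171 166 166 174]]
tile side [[510.1  46.3]
 [607.   29.1]
 [594.7 -45.4]
 [498.6 -30.3]] [ 5.52595089e+02 -5.88343031e-02]
[[-0.956  0.294 -0.   ]
 [ 0.294  0.956 -0.001]
 [ 0.    -0.001 -1.   ]] [191.25476054 621.02654991 222.04929689] tool y ang 72.87886323097587
```

The foot edge lies at about -18.5°, so the tool's y axis (72.9°) is already nearly square to it. Moving over the handle by way of -y, to stay clear of the pencil cup.

```bash
python3 -m inch '[[0,-0.04,0,0],[0,-0.04,0,0],[0,-0.04,0,0],[0,-0.04,0,0],[0,-0.04,0,-1.5]]' 1 30; python3 -m inch '[[0.036,-0.011,0,0],[0.036,-0.011,0,0],[0.036,-0.011,0,0],[0.036,-0.011,0,0],[0.036,-0.011,0,0]]'; python3 -m inch '[[0.036,-0.010,0,0],[0.036,-0.010,0,0],[0.035,-0.010,0,0],[0,0,0,0],[0,0,0,0]]'
```

```text
t: 0.72
ee_pos: [190.9, 419.5, 222.1]
orientation: [-0.508, -3.1, 0.001]
force: [-0.0, -0.9, 0.7]
grip_width: 94.0
gripper_force: 0.0
t: 1.13
ee_pos: [372.9, 365.3, 222.8]
orientation: [0.508, 3.1, 0.001]
force: [0.7, 0.6, -0.3]
grip_width: 94.3
gripper_force: 0.0
t: 1.55
ee_pos: [479.6, 335.4, 222.0]
orientation: [-0.512, -3.099, 0.001]
force: [-0.7, 0.5, -0.3]
grip_width: 94.1
gripper_force: 0.0
```

```bash
python3 -m inch '[[0,0,-0.04,0],[0,0,-0.04,0],[0,0,-0.035,0],[0,0,-0.025,0],[0,0,-0.01,0]]'; python3 -m inch '[[0,0,0,0],[0,0,0,0],[0,0,0,0],[0,0,0,0],[0,0,0,0]]' 0 40;python3 -m inch '[[0,0,0,0],[0,0,0,0],[0,0,0,0],[0,0,0,0],[0,0,0,0]]'
```

```text
t: 1.97
ee_pos: [474.2, 335.5, 68.1]
orientation: [-0.505, -3.094, 0.006]
force: [0.2, -0.7, -1.1]
grip_width: 93.8
gripper_force: 0.0
t: 2.38
ee_pos: [479.5, 336.9, 74.5]
orientation: [0.508, 3.097, 0.003]
force: [-0.2, 1.0, 0.2]
grip_width: 64.1
gripper_force: 0.0
t: 2.8
ee_pos: [478.3, 336.2, 72.4]
orientation: [-0.508, -3.1, 0.0]
force: [-0.5, 0.2, -0.1]
grip_width: 30.9
gripper_force: 0.0
```

```bash
python3 -m inch '[[0,0,0,0],[0,0,0,0],[0,0,0,0],[0,0,0,0],[0,0,0,0]]';python3 -m inch '[[0,0,0.005,0],[0,0,0.01,0],[0,0,0.02,0],[0,0,0.02,0],[0,0,0,0]]'
```

```text
t: 3.22
ee_pos: [478.3, 336.1, 72.3]
orientation: [-0.508, -3.1, 0.0]
force: [-0.2, -0.8, 0.3]
grip_width: 19.7
gripper_force: 39.8
t: 3.63
ee_pos: [481.1, 337.6, 132.7]
orientation: [0.507, 3.093, 0.008]
force: [1.7, 0.5, -0.5]
grip_width: 20.0
gripper_force: 39.8
```

Grasped (opening 20 mm, 40 N). Now I carry the block to the near side of the tile and turn it +14.4° to match the jig.

```bash
python3 -m inch '[[-0.003,-0.037,0,1.6],[-0.003,-0.037,0,1.6],[-0.003,-0.037,0,1.6],[-0.003,-0.037,0,1.6],[-0.003,-0.037,0,1.6]]'; python3 -m inch '[[-0.003,-0.037,0,1.6],[-0.003,-0.037,0,1.6],[0,-0.037,0,1.6],[0,-0.036,0,1.6],[0,0,0,0]]';python3 -m inch '[[0,0,-0.02,0],[0,0,-0.015,0],[0,0,-0.008,0],[0,0,0,0],[0,0,0,0]]'
python3 - <<'E'
from h import *
d=cam("top");s=cam("side")
f=lambda i:cv2.resize(i,(400,480),interpolation=cv2.INTER_CUBIC)
cv2.imwrite("pics/a.png",np.hstack([f(d["img"][145:241,285:365]),f(s["img"][150:246,265:345])]))
o=readout.get_obs();M=R.from_rotvec(o["orientation"]).as_matrix();print(o["ee_pos"],np.degrees(np.arctan2(M[1,1],M[0,1])))
E
```

```text
t: 4.05
ee_pos: [462.6, 149.8, 127.1]
orientation: [-0.287, -3.128, -0.0]
force: [0.6, -0.4, -1.2]
grip_width: 19.4
gripper_force: 39.8
t: 4.47
ee_pos: [457.5, -0.6, 127.6]
orientation: [0.124, 3.138, -0.003]
force: [0.1, -1.2, -1.1]
grip_width: 19.8
gripper_force: 39.8
t: 4.88
ee_pos: [457.1, 4.6, 84.2]
orientation: [-0.115, -3.139, -0.0]
force: [-0.4, 0.6, -1.1]
grip_width: 19.7
gripper_force: 39.8
[458.02505408   4.39418755  85.26220052] 85.81271571548689
```

View pics/a.png

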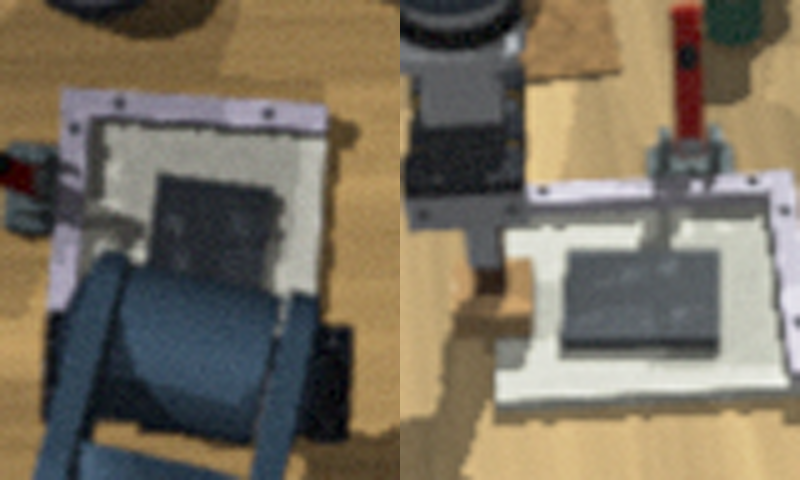

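The picture shows the block in front of the tile's near edge, square to the jig and just clear of the board. Now I push along the jig's +x.

```bash
python3 -m inch '[[0.01,-0.0008,-0.0012,0],[0.008,-0.0006,0,0],[0.006,-0.0004,0,0],[0.006,-0.0004,0,0],[0.006,-0.0005,0,0]]';python3 -m inch '[[0.004,-0.0003,0,0],[0.004,-0.0003,0,0],[0.003,-0.0002,0,0],[0.003,-0.0002,0,0],[0.001,-0.0001,0,0]]'
```

```text
t: 5.4
ee_pos: [493.6, 1.6, 83.4]
orientation: [-0.115, -3.139, -0.0]
force: [-2.2, -0.4, 0.1]
grip_width: 19.7
gripper_force: 39.8
t: 5.82
ee_pos: [508.7, 0.4, 83.2]
orientation: [0.116, 3.139, 0.0]
force: [-2.3, 0.0, 0.6]
grip_width: 20.0
gripper_force: 39.8
```

```bash
python3 -m inch '[[0.001,-0.0001,0,0],[0.001,-0.0001,0,0],[0.001,-0.0001,0,0],[0,0,0,0],[0,0,0,0]]'
```

```text
t: 6.23
ee_pos: [511.5, 0.1, 83.2]
orientation: [0.116, 3.139, -0.0]
force: [-0.6, -0.4, -1.6]
grip_width: 19.5
gripper_force: 39.8
```

```bash
python3 -m inch '[[0.001,-0.0001,0,0],[0.001,-0.0001,0,0],[0,0,0,0],[0,0,0,0],[0,0,0,0]]';python3 -m inch '[[0.001,-0.0001,0,0],[0.001,-0.0001,0,0],[0,0,0,0],[0,0,0,0],[0,0,0,0]]'
```

```text
t: 6.65
ee_pos: [513.4, -0.1, 83.2]
orientation: [0.116, 3.139, -0.0]
force: [-1.3, -0.2, -1.4]
grip_width: 20.2
gripper_force: 39.8
t: 7.07
ee_pos: [513.9, -0.1, 82.9]
orientation: [-0.115, -3.135, -0.0]
force: [-5.6, 0.3, 1.5]
grip_width: 19.8
gripper_force: 39.9
```

Run:
```python
from h import *
s=cam("side");cv2.imwrite("pics/b.png",cv2.resize(s["img"][150:246,265:365],None,fx=6,fy=6,interpolation=cv2.INTER_CUBIC))
print(readout.get_obs()["force"])
```

```text
[-5.70733483 -0.34092799  2.59682424]
```

View pics/b.png

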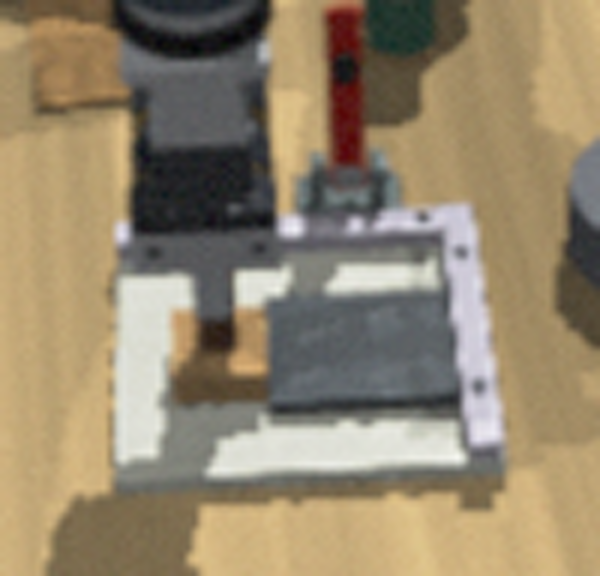

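The tile's far edge has reached the far fence (force 5.6 N). A little more push squares it up.

```bash
python3 -m inch '[[0.001,-0.0001,0,0],[0.001,-0.0001,0,0],[0,0,0,0],[0,0,0,0],[0,0,0,0]]';python3 -m inch '[[0.001,-0.0001,0,0],[0.001,-0.0001,0,0],[0,0,0,0],[0,0,0,0],[0,0,0,0]]'
```

```text
t: 7.53
ee_pos: [514.4, -0.1, 82.3]
orientation: [-0.115, -3.131, -0.001]
force: [-10.1, 0.2, 3.7]
grip_width: 19.4
gripper_force: 40.0
t: 7.95
ee_pos: [515.6, -0.3, 82.0]
orientation: [-0.115, -3.129, -0.001]
force: [-11.2, -0.3, 4.1]
grip_width: 19.6
gripper_force: 40.0
```

Squared against the far fence. I back off and go round to the -y side without crossing the tile.

```bash
python3 -m inch '[[-0.005,0.0004,0.0004,0],[-0.015,0.0011,0,0],[-0.001,-0.015,0,0],[-0.0025,-0.035,0,0],[-0.003,-0.037,0,0]]';python3 -m inch '[[0.01,-0.0008,0,0],[0.025,-0.0018,0,0],[0.03,-0.0022,0,0],[0.022,-0.0017,0,0],[0.006,-0.0005,0,0]]';python3 -m inch '[[0.0008,0.01,0,0],[0.0008,0.01,0,0],[0.0006,0.008,0,0],[0.0006,0.008,0,0],[0.0004,0.005,0,0]]'
```

```text
t: 8.37
ee_pos: [493.6, -86.5, 84.3]
orientation: [0.111, 3.136, -0.001]
force: [1.6, 0.1, -1.4]
grip_width: 19.6
gripper_force: 40.0
t: 8.78
ee_pos: [589.7, -93.8, 84.7]
orientation: [0.115, 3.135, -0.002]
force: [0.3, 0.3, -1.1]
grip_width: 19.6
gripper_force: 40.0
t: 9.2
ee_pos: [588.1, -50.7, 83.5]
orientation: [-0.114, -3.139, 0.0]
force: [-1.1, -2.0, -1.8]
grip_width: 20.1
gripper_force: 40.0
```

```bash
python3 -m inch '[[0.0004,0.005,0,0],[0.0003,0.004,0,0],[0.0003,0.004,0,0],[0.0002,0.003,0,0],[0,0,0,0]]'
```

```text
t: 9.62
ee_pos: [590.3, -35.6, 83.7]
orientation: [0.116, 3.139, 0.001]
force: [0.0, 0.1, -0.9]
grip_width: 19.7
gripper_force: 40.0
```

```bash
python3 -m inch '[[0.0002,0.002,0,0],[0.0002,0.002,0,0],[0.0002,0.002,0,0],[0.0001,0.002,0,0],[0,0,0,0]]';python3 -m inch '[[0.0001,0.001,0,0],[0.0001,0.001,0,0],[0,0,0,0],[0,0,0,0],[0,0,0,0]]'
```

```text
t: 10.03
ee_pos: [591.1, -27.8, 83.7]
orientation: [0.116, 3.139, 0.001]
force: [-0.7, -1.0, -0.3]
grip_width: 20.1
gripper_force: 40.0
t: 10.45
ee_pos: [591.3, -26.1, 83.8]
orientation: [0.116, 3.139, 0.0]
force: [-1.0, -0.7, -0.8]
grip_width: 19.5
gripper_force: 40.0
```

```bash
python3 -m inch '[[0.0001,0.001,0,0],[0.0001,0.001,0,0],[0,0,0,0],[0,0,0,0],[0,0,0,0]]'
python3 - <<'E'
from h import *
s=cam("side");cv2.imwrite("pics/c.png",cv2.resize(s["img"][150:246,265:365],None,fx=6,fy=6,interpolation=cv2.INTER_CUBIC))
E
```

```text
t: 10.87
ee_pos: [591.4, -24.2, 83.7]
orientation: [0.116, 3.139, 0.0]
force: [0.3, -0.7, 0.1]
grip_width: 20.0
gripper_force: 40.0
```

View pics/c.png

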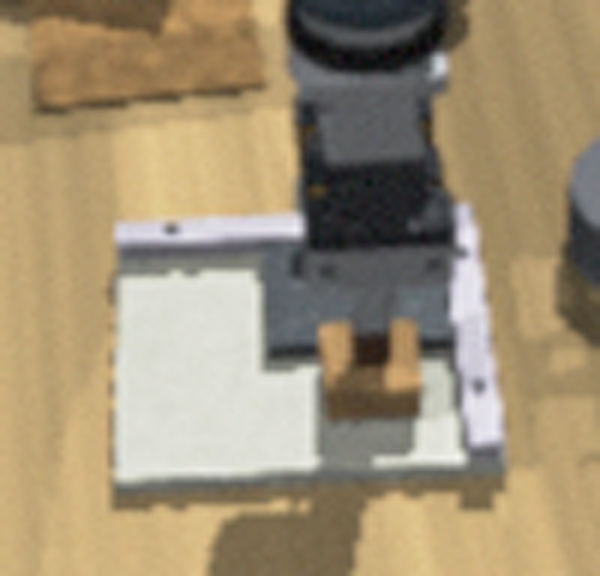

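The tile is almost at the left fence: its near edge is at about row 350 of the crop, and it looks square. Continuing in small steps.

```bash
python3 -m inch '[[0.0001,0.001,0,0],[0.0001,0.001,0,0],[0,0,0,0],[0,0,0,0],[0,0,0,0]]';python3 -m inch '[[0.0001,0.001,0,0],[0,0,0,0],[0,0,0,0],[0,0,0,0],[0,0,0,0]]'
```

```text
t: 11.33
ee_pos: [591.4, -23.7, 83.8]
orientation: [-0.115, -3.139, 0.005]
force: [-0.1, -6.0, 0.9]
grip_width: 19.3
gripper_force: 40.0
t: 11.75
ee_pos: [591.4, -23.5, 83.9]
orientation: [-0.115, -3.139, 0.008]
force: [-2.4, -9.9, 1.0]
grip_width: 19.9
gripper_force: 40.0
```

```bash
python3 -m inch '[[0.0001,0.001,0,0],[0.0001,0.001,0,0],[0,0,0,0],[0,0,0,0],[0,0,0,0]]';python3 -m inch '[[-0.0004,-0.005,0,0],[-0.0011,-0.015,0,0],[-0.01,-0.003,0,0],[-0.03,0.0022,0,0],[-0.035,0.0026,0,0]]';python3 -m inch '[[-0.02,0.0014,0,0],[0.001,0.015,0,0],[0.002,0.03,0,0],[0.003,0.035,0,0],[0,0,0,0]]'
```

```text
t: 12.17
ee_pos: [591.3, -23.0, 84.0]
orientation: [-0.114, -3.138, 0.013]
force: [-4.1, -13.9, 1.3]
grip_width: 19.9
gripper_force: 40.0
t: 12.58
ee_pos: [515.6, -37.4, 83.8]
orientation: [0.117, 3.138, 0.002]
force: [-0.5, 0.2, -0.5]
grip_width: 19.9
gripper_force: 40.0
t: 13.0
ee_pos: [500.8, 48.6, 83.5]
orientation: [-0.11, -3.139, -0.005]
force: [0.2, -0.3, -0.8]
grip_width: 20.2
gripper_force: 40.0
```

```bash
python3 -m inch '[[0.006,-0.0005,0,0],[0.005,-0.0004,0,0],[0.003,-0.0002,0,0],[0.001,-0.0001,0,0],[0,0,0,0]]';python3 -m inch '[[0.001,-0.0001,0,0],[0.001,-0.0001,0,0],[0,0,0,0],[0,0,0,0],[0,0,0,0]]'
```

```text
t: 13.42
ee_pos: [516.8, 42.0, 83.6]
orientation: [0.118, 3.139, 0.0]
force: [-0.4, -0.3, -1.5]
grip_width: 20.2
gripper_force: 40.0
t: 13.83
ee_pos: [517.8, 42.5, 83.3]
orientation: [-0.116, -3.138, 0.0]
force: [-1.5, 0.3, -1.2]
grip_width: 19.4
gripper_force: 40.0
```

```bash
python3 -m inch '[[0.001,-0.0001,0,0],[0.001,-0.0001,0,0],[0,0,0,0],[0,0,0,0],[0,0,0,0]]';python3 -m inch '[[0.001,-0.0001,0,0],[0.001,-0.0001,0,0],[0,0,0,0],[0,0,0,0],[0,0,0,0]]'
```

```text
t: 14.25
ee_pos: [518.7, 42.7, 83.2]
orientation: [-0.115, -3.135, -0.0]
force: [-6.7, -0.1, 2.2]
grip_width: 19.8
gripper_force: 40.0
t: 14.67
ee_pos: [519.2, 42.8, 82.6]
orientation: [-0.115, -3.131, -0.001]
force: [-10.0, 0.9, 3.8]
grip_width: 19.6
gripper_force: 40.0
```

Both edges pressed home. Now I back off, lift, and take the block to the mat centre at about (498, 310).

```bash
python3 -m inch '[[-0.005,0.0004,0.0005,0],[-0.015,0.0011,0,0],[0,0,0.02,0],[0,0,0.03,0],[0,0.02,0,0]]';python3 -m inch '[[0,0.04,0,0],[0,0.04,0,0],[0,0.04,0,0],[0,0.04,0,0],[0,0.04,0,0]]';python3 -m inch '[[0,0.03,0,0],[0,0.015,0,0],[0,0,0,0],[0,0,-0.02,0],[0,0,-0.025,0]]';python3 -m inch '[[0,0,-0.006,0],[0,0,0,0],[0,0,0,0],[0,0,0,0],[0,0,0,0]]'
python3 - <<'E'
from h import *
s=cam("top");cv2.imwrite("pics/d.png",cv2.resize(s["img"][130:240,210:360],None,fx=5,fy=5,interpolation=cv2.INTER_CUBIC))
E
```

```text
t: 15.08
ee_pos: [506.9, 62.0, 140.1]
orientation: [0.119, 3.127, -0.002]
force: [0.8, -0.1, -0.5]
grip_width: 19.6
gripper_force: 40.0
t: 15.5
ee_pos: [502.9, 266.1, 134.9]
orientation: [0.115, 3.136, 0.002]
force: [-0.2, 0.6, -1.6]
grip_width: 20.1
gripper_force: 40.0
t: 15.92
ee_pos: [504.9, 308.9, 91.3]
orientation: [0.115, 3.133, 0.004]
force: [1.0, -0.7, -1.5]
grip_width: 19.8
gripper_force: 40.0
t: 16.33
ee_pos: [503.5, 308.8, 84.8]
orientation: [0.116, 3.137, 0.002]
force: [-0.2, 1.1, -0.9]
grip_width: 19.9
gripper_force: 40.0
```

View pics/d.png

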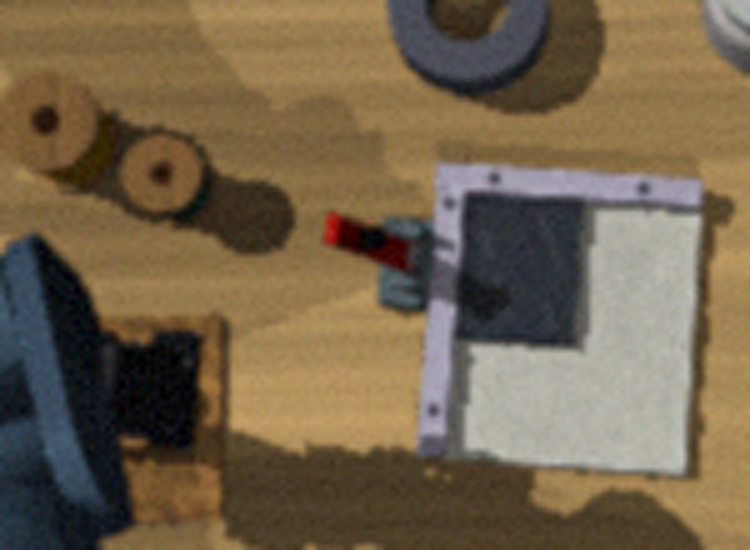

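The tile sits flush in the corner, with its edges along both fences: corner at about (463,198) in the crop, no gap visible. Lowering the block onto the mat.

```bash
python3 -m inch '[[0,0,-0.006,0],[0,0,-0.004,0],[0,0,-0.001,0],[0,0,0,0],[0,0,0,0]]'; python3 -m inch '[[0,0,-0.001,0],[0,0,-0.001,0],[0,0,0,0],[0,0,0,0],[0,0,0,0]]'
```

```text
t: 16.8
ee_pos: [502.5, 308.7, 72.6]
orientation: [0.116, 3.139, -0.0]
force: [-1.5, -1.0, 3.8]
grip_width: 19.7
gripper_force: 40.0
t: 17.22
ee_pos: [502.6, 308.8, 72.6]
orientation: [-0.115, -3.139, 0.001]
force: [-6.3, -3.6, 15.6]
grip_width: 19.8
gripper_force: 40.0
```

```bash
python3 -m inch '[[0,0,0.0018,0],[0,0,0,0],[0,0,0,0],[0,0,0,0],[0,0,0,0]]' 0.6; python3 -m inch '[[0,0,0,0],[0,0,0,0],[0,0,0,0],[0,0,0,0],[0,0,0,0]]'; python3 -m inch '[[0,0,0.01,0],[0,0,0.02,0],[0,0,0.03,0],[0,0,0.04,0],[0,0,0.03,0]]'
python3 - <<'E'
from h import *
d=cam("side");h=cv2.cvtColor(d["img"],cv2.COLOR_BGR2HSV)
m=(((h[...,0]<8)|(h[...,0]>172))&(h[...,1]>150)&(h[...,2]>70)).astype(np.uint8)*255;m[:140]=0;m[200:]=0;m[:,:300]=0;m[:,345:]=0
ys,xs=np.nonzero(m);print("red",xs.min(),xs.max(),ys.min(),ys.max())
c=np.array([646.8,77.4,12]);X=np.array([.997,-.075,0]);Y=np.array([.075,.997,0]);Z=np.array([0,0,1])
hg=c-50*X+34*Y+27*Z;print("hinge",hg.round(1))
for a in(1.75,1.8,1.85,1.9,1.95,2.0):
  t=hg-96*np.cos(a)*Y+96*np.sin(a)*Z;print(a,t.round(1),proj(d,t).round(1))
E
```

```text
t: 17.63
ee_pos: [502.1, 308.6, 71.4]
orientation: [-0.116, -3.139, 0.0]
force: [1.1, 0.1, 0.7]
grip_width: 49.7
gripper_force: 0.0
t: 18.05
ee_pos: [502.3, 308.7, 71.9]
orientation: [-0.116, -3.139, -0.0]
force: [-0.1, -0.0, 0.8]
grip_width: 56.3
gripper_force: 0.0
t: 18.47
ee_pos: [502.8, 308.9, 205.5]
orientation: [0.115, 3.137, 0.002]
force: [0.4, 0.6, 0.2]
grip_width: 56.2
gripper_force: 0.0
red 319 325 151 176
hinge [599.5 115.   39. ]
1.75 [600.8 132.1 133.5] [321.7 153.3]
1.8 [601.1 136.8 132.5] [321.6 152.6]
1.85 [601.5 141.4 131.3] [321.5 152.1]
1.9 [601.8 146.  129.8] [321.4 151.5]
1.95 [602.2 150.5 128.2] [321.3 151.1]
2.0 [602.5 154.9 126.3] [321.2 150.7]
```

Released. The bar is at about 1.9 rad, and the hinge is at about (599.5, 115, 39). With the fingers shut, I come down outside the bar.

```bash
python3 -m inch '[[0.0255,-0.031,0,0],[0.0255,-0.031,0,0],[0.0255,-0.031,0,0],[0.0255,-0.031,0,0],[0,0,0,0]]' 0 20; python3 -m inch '[[0,0,0,0],[0,0,0,0],[0,0,0,0],[0,0,0,0],[0,0,0,0]]'; python3 -m inch '[[0,0,-0.02,0],[0,0,-0.03,0],[0,0,-0.025,0],[0,0,-0.015,0],[0,0,-0.003,0]]'
```

```text
t: 18.93
ee_pos: [608.0, 179.6, 202.8]
orientation: [0.125, 3.136, -0.002]
force: [0.4, 0.9, -0.7]
grip_width: 26.4
gripper_force: 0.0
t: 19.35
ee_pos: [603.7, 185.8, 202.1]
orientation: [-0.113, -3.14, -0.0]
force: [-0.9, -0.9, 0.1]
grip_width: 0.3
gripper_force: 0.0
t: 19.77
ee_pos: [601.5, 185.1, 105.2]
orientation: [-0.114, -3.133, 0.002]
force: [0.4, -0.4, -0.1]
grip_width: 0.3
gripper_force: 0.0
```

```bash
python3 -m inch '[[0,0,0,0],[0,0,0,0],[0,0,0,0],[0,0,0,0],[0,0,0,0]]'; python3 -m inch '[[-0.0008,-0.01,0,0],[-0.0008,-0.01,0,0],[-0.0008,-0.01,0,0],[-0.0008,-0.01,0,0],[-0.0008,-0.01,0,0]]'
```

```text
t: 20.18
ee_pos: [605.1, 184.9, 110.3]
orientation: [0.115, 3.137, 0.001]
force: [-0.1, -0.3, 0.4]
grip_width: 0.5
gripper_force: 0.0
t: 20.6
ee_pos: [600.3, 133.4, 109.1]
orientation: [0.117, 3.139, 0.0]
force: [0.1, 0.8, 0.2]
grip_width: 0.4
gripper_force: 0.5
```

```bash
python3 -m inch '[[-0.0006,-0.008,0,0],[-0.0006,-0.008,0,0],[-0.0006,-0.008,0,0],[-0.0006,-0.008,0,0],[-0.0006,-0.008,0,0]]'; python3 -m inch '[[-0.0004,-0.005,-0.004,0],[-0.0004,-0.005,-0.004,0],[-0.0004,-0.005,-0.004,0],[-0.0004,-0.004,-0.005,0],[-0.0002,-0.003,-0.005,0]]'
```

```text
t: 21.02
ee_pos: [597.1, 93.9, 108.8]
orientation: [-0.116, -3.139, 0.0]
force: [-0.2, 1.0, -0.0]
grip_width: 0.2
gripper_force: 0.4
t: 21.43
ee_pos: [595.5, 72.2, 86.4]
orientation: [-0.116, -3.139, 0.0]
force: [-0.4, 0.2, 0.7]
grip_width: 0.3
gripper_force: 0.5
```

```bash
python3 -m inch '[[-0.0002,-0.003,-0.005,0],[-0.0002,-0.003,-0.005,0],[-0.0002,-0.003,-0.005,0],[-0.0001,-0.003,-0.004,0],[0,-0.001,-0.003,0]]'; python3 -m inch '[[0,0,-0.001,0],[0,0,-0.001,0],[0,0,-0.001,0],[0,0,0,0],[0,0,0,0]]'
```

```text
t: 21.85
ee_pos: [594.4, 59.4, 64.1]
orientation: [-0.116, -3.138, 0.0]
force: [0.2, -0.3, 1.2]
grip_width: 0.3
gripper_force: 0.3
t: 22.27
ee_pos: [594.9, 59.8, 62.0]
orientation: [0.115, 3.139, 0.0]
force: [-0.1, 0.5, 0.0]
grip_width: 0.7
gripper_force: 0.0
```

```bash
python3 -m inch '[[0,0,-0.001,0],[0,0,-0.001,0],[0,0,0,0],[0,0,0,0],[0,0,0,0]]'; python3 -m inch '[[0,0,-0.001,0],[0,0,0,0],[0,0,0,0],[0,0,0,0],[0,0,0,0]]'
```

```text
t: 22.68
ee_pos: [595.2, 59.7, 61.2]
orientation: [0.115, 3.139, -0.0]
force: [-3.2, 0.4, 7.1]
grip_width: 0.5
gripper_force: 3.6
t: 23.1
ee_pos: [595.2, 59.7, 61.2]
orientation: [-0.115, -3.139, 0.0]
force: [-5.6, -0.0, 13.4]
grip_width: 0.6
gripper_force: 6.4
```

The bar is firmly down, its top at about 44 mm. I lift clear and check.

```bash
python3 -m inch '[[0,0,0.005,0],[0,0,0.015,0],[0,0,0.03,0],[0,0,0.04,0],[0,0,0.04,0]]'; python3 -m inch '[[-0.03,0,0.02,0],[-0.04,0,0,0],[-0.04,0,0,0],[-0.04,0,0,0],[-0.03,0,0,0]]';python3 -m inch '[[0,-0.04,0,0],[0,-0.04,0,0],[0,-0.04,0,0],[0,-0.04,0,0],[0,0,0,0]]'
python3 - <<'E'
from h import *
s=cam("side");d=cam("top")
f=lambda i,w:cv2.resize(i,(w,500),interpolation=cv2.INTER_CUBIC)
cv2.imwrite("pics/e.png",np.hstack([f(d["img"][155:235,210:275],380)*1,f(s["img"][125:235,265:355],410)]) if 0 else np.hstack([f(d["img"][155:235,215:355][:, :],400),f(s["img"][125:240,260:352],400)]))
# holddown tip, expected when closed, and red extent in the top view
h=cv2.cvtColor(d["img"],cv2.COLOR_BGR2HSV);m=((h[...,0]<8)|(h[...,0]>172))&(h[...,1]>130)&(h[...,2]>60);m[:160]=0;m[215:]=0;m[:,:270]=0;m[:,360:]=0
ys,xs=np.nonzero(m);print(xs.min(),xs.max(),ys.min(),ys.max(),proj(d,[594.8-2.5,19.3,44]))
E
```

```text
t: 23.52
ee_pos: [593.9, 59.9, 189.3]
orientation: [-0.115, -3.137, -0.0]
force: [1.3, 0.3, 0.7]
grip_width: 0.7
gripper_force: 0.0
t: 23.93
ee_pos: [412.3, 60.0, 208.4]
orientation: [-0.115, -3.139, -0.0]
force: [-1.1, -1.2, -0.4]
grip_width: 0.4
gripper_force: 0.0
t: 24.35
ee_pos: [414.7, -105.6, 209.6]
orientation: [0.127, 3.138, -0.004]
force: [0.2, 0.6, -0.4]
grip_width: 0.5
gripper_force: 0.0
292 320 178 186 [319.40993544 182.16406499]
```

View pics/e.png

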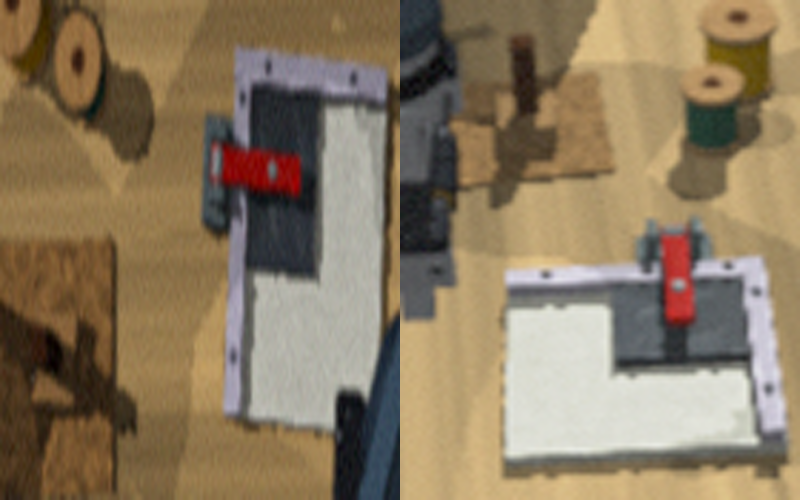

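The picture shows the tile flush against both fences, the red bar level with its tip at top-image pixel (320,182), where a closed bar is expected, and the block upright near the mat's middle. Handing in.

```bash
python3 -c "
from h import *
print(ctrl.sign_off())"
```

```text
the job is handed in; nothing more can be done
None
```

I handed the job in after about 24 s of robot time: in the last camera images the tile sits flush against both fences, the hold-down is closed on it, and the push block stands upright near the middle of its mat; the hand-in gave no verdict.

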